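# Load the brass insert into the dry-block calibrator

### The arm

A 6-joint arm with a two-finger parallel gripper is mounted at the origin on the work surface. World frame = base frame: x ahead of the robot, y to its left, z up, the work surface at z = 0. Lengths are in m, angles in rad, forces in N, time in s.
With the tool pointing down it reaches from about 0.3 to 0.875 m from the base axis. Payload 6.4 kg.
Tool frame: the origin (TCP) lies midway between the tips of the shut fingers; the grasp point (between the pads) lies ctrl.grip_depth behind it (ctrl.grip_depth is the distance from the TCP to the grasp point, in m); x points along the fingers, y is the direction in which the jaws open and shut, and the axes are right-handed (so a half turn about x gives the same grasp; the last joint's range is limited). The gripper opens to 85 mm and grips with 20 to 120 N. Pads are 22 mm wide; open, the fingers measure 114 mm over their backs; the gripper's body (76 mm by 85 mm) begins 54 mm behind the grasp point. The pads swing forward as they close: fully open they stand 13 mm farther back than shut.
Start: joints at [-1.337, 0.181, 1.607, -0, 1.354, -0.206], TCP at [0.245, -0.52, 0.231] pointing down, gripper open.
Joint ranges: [-2.99, 2.99], [-0.89, 2.07], [0.3, 2.58], [-1.14, 4.28], [0, 2.63], [-3.12, 3.12]. Speed limits (rad/s): [2.57, 2.57, 3.01, 3.14, 3.14, 3.14].

### API

Orientations are given as a unit quaternion [w, x, y, z].
In Python, from bench import ctrl gives the robot as it stands.
- The arm moves only by the tool carry_out, never from a script. Its argument "motion" is one flat list of numbers, 7 for each row, row after row: the turn, a rotation vector about the tool's x, y, z in degrees, then the shift along the tool's x, y, z in m, then the gripper's target within -1 to 1 (shut at 1, half-way at 0, fully open at -1). A call has 1 to 10 rows; each row shifts and turns the pose as measured when the row begins, along the tool's axes as they then stand; what a row does not reach is not made up. A row lasts 1/10 s, in which the tool goes at most 50 mm and 8.59 degrees, less where a joint would pass 70% of its speed; a pose out of reach is approached as far as the arm can. A call with a gripper value outside its range is refused whole. The fingers move at their own pace and stop on an object; the grip force is fixed at half the most. Time passes only in rows, so rows that do not move let the fingers close. It gives the time, the measured TCP pose, the force and the opening at its end, in the units of the state.
- ctrl.get_obs(): the state, without advancing time (a new reading comes with each control period).
- ctrl.camera(name): name is "scene" or "top" or "wrist"; returns the picture (384x512x3 uint8, blue, green, red); there is no depth.
- ctrl.camera_params(name): a dict with "mtx" (3x3 intrinsics, pixels), "k1" (the pictures are not rectified: a ray, as slopes to the right and down, at radius r is drawn at 1 + k1 r^2 times it, then the intrinsics apply), "pose" (4x4, takes a point from camera to world coordinates); the wrist camera has in their place "hand_eye" (4x4, takes a point from camera to tool coordinates, whose origin is the TCP and whose axes are the tool frame's). Camera axes: x right, y down, z forward; pixel columns grow to the right and rows downward; lengths in m; the calibration is good to about 2 mm. A picture is of the moment at which its call begins: read the wrist's pose just before it. camera_params takes no time and is no camera call.
- ctrl.hand_in(): hands the job in, once; it reports no verdict.
Trained networks look in the newest picture that a camera, given by its name, has taken for a name from the list of things; names that differ only in an ending like _2 or _b are one class to them, and where a whole thing is asked for, a point or a joint stands for the part that bears it (a point fixed in the world has none). Each returns a list of dicts, best first, with "conf" (0 to 1); they miss things now and then, are a little off and sometimes report something else, mostly with a low value. They report only what shows in the picture. A call takes as long as a camera call. They do not tell look-alikes from the thing itself.
- ctrl.boxes_of(camera, thing): "point" ([x, y, z] in m, in the coordinates of the camera as it stood for that picture, good to about 4 mm: the middle of the surface that is visible of it).
- ctrl.trace(camera, thing): "pixels" (384x512 bool, what is visible of it).
- ctrl.landmark_of(camera, thing): "point" ([x, y, z] in m, in the coordinates of the camera as it stood for that picture, good to about 4 mm: a listed point, or the origin of a listed thing).
The state is a dict: "time_s": time; "q": joint angles; "dq": joint speeds; "joint_efforts": joint torques, N m; "eef_pos": TCP position; "eef_rot": TCP orientation; "wrist_force": force on the tool from outside, world axes, zero at the start; "torque": the same for the moment, N m; "opening": opening from 0.0 (shut) to 1.0 (fully open).
Only numpy, scipy, OpenCV 4.12 (cv2) and the standard library are available. Lean on these libraries where they do the work, as an engineer would, in place of code of your own. Each camera call takes 0.05 s, during which the arm holds its last target. There are 200 camera calls.

### The job

Take the brass insert out of the blue rack and load it into the calibrator's well: tip it over by about 15 degrees so that the lower edge of its foot dips some 5 mm into the mouth of the well first, then straighten it and slide it fully home until its collar rests on the steel rim, and let go of it. Leave the aluminium and the black insert in the rack.

Things in the scene. Friction and masses are not known exactly. Their poses are not given: they have to be found in the camera images.
- brass_mid (a point): Centre (half-way up) of the brass insert: loose, 111 mm tall, 0.2 to 0.4 kg, upright in a hole of the blue rack. From the bottom: shank 26 mm in diameter, 60 mm long (lowest 4 mm taper to 23 mm), collar 46 mm in diameter, 6 mm thick, stem to grip, 20 mm in diameter, 45 mm long. z points up its axis. In the rack its collar's top is 76 mm, its stem's top 121 mm above the table.
- brass_foot (a point): Centre of the flat foot of the brass insert, 55.5 mm below brass_mid on its axis; same axes. In the rack it stands 10 mm above the table.
- alu_mid (a point): Centre of the bare aluminium (pale, silvery) insert, same shape and size as the brass one, in another hole of the rack; it stays there. The rack is a fixed blue block 90 x 225 x 45 mm with three upright holes 30 mm wide and 35 mm deep, 70 mm apart in a row along its long side.
- black_mid (a point): Centre of the black insert, same shape and size as the brass one, in another hole of the rack; it stays there.
- well_mouth (a point): Centre of the well's mouth, level with its steel rim, 120 mm above the table; z up. Round bore 29 mm wide, 70 mm deep; its top 5 mm widen at 45 degrees to 39 mm. The rim plate, 66 x 66 mm, stands 5 mm proud of the fixed calibrator, a cream box 180 x 220 mm (this frame's x, y) whose centre lies 55 mm to -y of the well. A home insert hangs by its collar, foot 60 mm below the mouth.
Mind the look-alikes: they are no part of the job. Of the things shaped like the part that bears brass_mid, the brass one is meant.

How it is judged:
On the way:
1. the brass insert, tipped by more than 8 degrees, has the edge of its foot inside the mouth of the well: the foot's centre no more than 1.5 mm above the rim's level and within 15 mm of the well's axis (z of brass_foot in the frame of well_mouth below 0.0015 m and horizontal distance between brass_foot and well_mouth below 0.015 m and angle between brass_foot's own z axis and vertical above 0.14 rad), for 0.1 s.
At the end, for the whole second after the job is handed in: the brass insert stands in the well, its foot at least 50 mm below the rim and within 10 mm of the well's axis, upright within 10 degrees (z of brass_foot in the frame of well_mouth below -0.05 m and horizontal distance between brass_foot and well_mouth below 0.01 m and angle between brass_foot's own z axis and vertical below 0.17 rad); the robot touches nothing.
It fails at once if the aluminium or the black insert is moved by more than 30 mm (distance of any of alu_mid, black_mid from where it was at the start of the episode above 0.03 m).
It also fails if it takes over 48 s, if anything falls off the work surface, if the arm or the gripper's body presses on something with over 40 N, if the wrist force passes 120 N, or if a joint passes its speed limit or range.

## Working session

There is one attempt and no reset: what is moved stays moved. The work goes in short steps, Python scripts to look and compute and a tool call to move; the robot and the scene stay as the last step left them, time stands still between calls to the robot, and variables do not carry over. Pictures are saved under pics/ and viewed, about 8 in all and at most 12, crops included, and the job is handed in when it is done.

Besides the shell and the picture viewer there is one more tool, called in YAML: its name, and indented under it one key for each argument. carry_out: Moves the arm, as the interface text tells. Its arguments: {"type":"object","properties":{"motion":{"type":"array"}},"required":["motion"]}

```bash
ls; mkdir -p pics; cat > h.py <<'E'
import numpy as np, cv2
from bench import ctrl
from scipy.spatial.transform import Rotation as R
def rot(q): return R.from_quat([q[1],q[2],q[3],q[0]]).as_matrix()
def tcp():
    o=ctrl.get_obs(); T=np.eye(4); T[:3,:3]=rot(o['eef_rot']); T[:3,3]=o['eef_pos']; return T
def campose(n):
    p=ctrl.camera_params(n)
    return tcp()@np.array(p['hand_eye']) if n=='wrist' else np.array(p['pose'])
def w(T,p): return (T@np.append(p,1))[:3]
def proj(n,P,T=None):
    p=ctrl.camera_params(n); T=campose(n) if T is None else T
    c=(np.linalg.inv(T)@np.append(P,1))[:3]; s=c[:2]/c[2]; s=s*(1+p['k1']*(s@s))
    return (np.array(p['mtx'])@np.append(s,1))[:2]
def ray(n,uv,T=None):
    p=ctrl.camera_params(n); T=campose(n) if T is None else T
    d=np.linalg.solve(np.array(p['mtx']),[uv[0],uv[1],1])[:2]; s=d.copy()
    for _ in range(20): s=d/(1+p['k1']*(s@s))
    return T[:3,3],T[:3,:3]@np.append(s,1)
def at_z(n,uv,z,T=None):
    o,d=ray(n,uv,T); return o+d*(z-o[2])/d[2]
E
python3 - <<'E'
from h import *
np.set_printoptions(precision=4,suppress=True)
ims=[]
for n in ['scene','top']:
    T=campose(n); im=ctrl.camera(n); ims.append(im)
    for t in ['brass_mid','alu_mid','black_mid','well_mouth']:
        for d in ctrl.landmark_of(n,t)[:3]:
            P=w(T,np.array(d['point'])); print(n,t,round(d['conf'],2),P,proj(n,P).round())
cv2.imwrite('pics/a.png',ims[0]);cv2.imwrite('pics/b.png',ims[1])
o=ctrl.get_obs();print(o['time_s'],o['eef_pos'],o['eef_rot'],o['opening'],ctrl.grip_depth,tcp()[:3,:3]); print(ctrl.camera_params('wrist'))
E
```

```text
pics
scene brass_mid 0.89 [ 0.3685 -0.201   0.0551] [201. 147.]
scene brass_mid 0.8 [ 0.3657 -0.1013  0.0519] [238. 158.]
scene brass_mid 0.72 [ 0.5088 -0.1802  0.0623] [174. 179.]
scene alu_mid 0.75 [ 0.5252 -0.107   0.0639] [199. 192.]
scene black_mid 0.79 [ 0.4929 -0.243   0.063 ] [155. 168.]
scene well_mouth 0.6 [0.538  0.2587 0.118 ] [388. 232.]
top brass_mid 0.87 [ 0.5138 -0.1726  0.0665] [349. 180.]
top brass_mid 0.81 [ 0.6411 -0.2075  0.052 ] [362. 121.]
top brass_mid 0.63 [ 0.375  -0.2017  0.058 ] [365. 248.]
top alu_mid 0.57 [ 0.5293 -0.1084  0.0694] [318. 172.]
top black_mid 0.65 [ 0.493  -0.2466  0.0684] [386. 189.]
top well_mouth 0.55 [0.5393 0.2599 0.1209] [130. 165.]
0.5 [ 0.2448 -0.5203  0.2313] [ 0.1542  0.6901  0.1542 -0.6901] 0.9977860563884899 0.0187 [[ 0.      0.4257 -0.9048]
 [ 0.     -0.9048 -0.4257]
 [-1.     -0.     -0.    ]]
{'mtx': array([[282.3648,   0.    , 256.2467],
       [  0.    , 282.3648, 185.9368],
       [  0.    ,   0.    ,   1.    ]]), 'k1': -0.06582864915592276, 'hand_eye': array([[ 0.0009, -0.2821,  0.9594, -0.143 ],
       [ 1.    , -0.0005, -0.0011, -0.0008],
       [ 0.0008,  0.9594,  0.2821, -0.0707],
       [ 0.    ,  0.    ,  0.    ,  1.    ]])}
```

View pics/a.png

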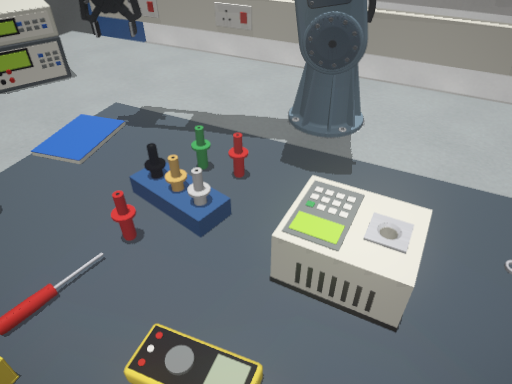

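View pics/b.png

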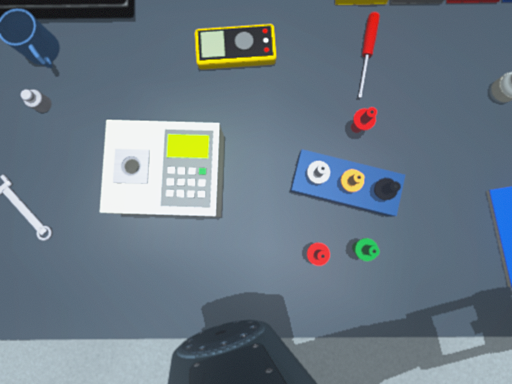

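```bash
python3 - <<'E'
import cv2
a=cv2.imread('pics/a.png')[110:230,120:280]; cv2.imwrite('pics/c.png',cv2.resize(a,None,fx=4,fy=4,interpolation=cv2.INTER_CUBIC))
E
```

```text
(no output)
```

View pics/c.png

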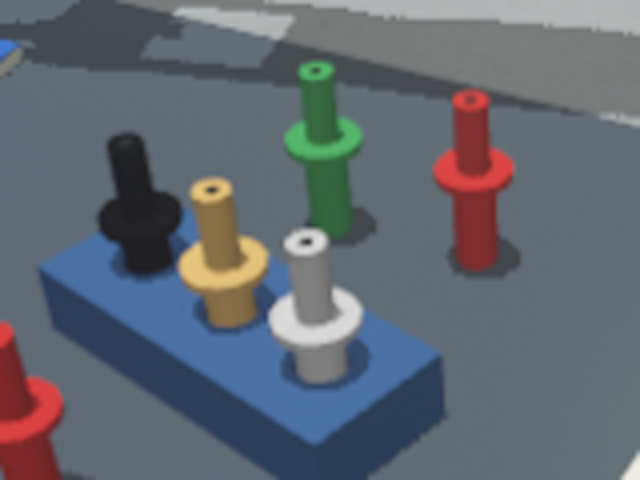

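Candidates in the scene picture are green (201,147), red (238,158), red (124,215), black (155,165), silver (199,187) and yellow-brass (174,179). The crop confirms brass is the middle one in the rack (top picture 349,180). The well is at (388,232) in scene and (131,166) in top. I'll approach above the brass insert with the jaws across the row.

```bash
cat >> h.py <<'E'
def down(yaw):  # tool x down, tool y at world angle yaw (deg)
    a=np.radians(yaw); x=np.array([0,0,-1.]); y=np.array([np.cos(a),np.sin(a),0]); return np.c_[x,y,np.cross(x,y)]
def plan(p,M,n,g):
    T=tcp(); p0,R0=T[:3,3],R.from_matrix(T[:3,:3]); rv=(R0.inv()*R.from_matrix(M)).as_rotvec()
    for i in range(n):
        Ri=R0*R.from_rotvec(rv*i/n); s=Ri.inv().apply((np.array(p)-p0)/n)
        print((np.degrees(rv)/n).round(2).tolist(),s.round(4).tolist(),g)
E
python3 -c "
from h import *
plan([.511,-.177,.215],down(-14.7),10,-1)"
```

```text
[-5.01, -0.0, 0.0] [0.0016, -0.0197, -0.0387] -1
[-5.01, -0.0, 0.0] [0.0016, -0.0163, -0.0403] -1
[-5.01, -0.0, 0.0] [0.0016, -0.0127, -0.0415] -1
[-5.01, -0.0, 0.0] [0.0016, -0.009, -0.0425] -1
[-5.01, -0.0, 0.0] [0.0016, -0.0053, -0.0431] -1
[-5.01, -0.0, 0.0] [0.0016, -0.0015, -0.0434] -1
[-5.01, -0.0, 0.0] [0.0016, 0.0023, -0.0434] -1
[-5.01, -0.0, 0.0] [0.0016, 0.0061, -0.043] -1
[-5.01, -0.0, 0.0] [0.0016, 0.0098, -0.0423] -1
[-5.01, -0.0, 0.0] [0.0016, 0.0135, -0.0413] -1
```

carry_out:
  motion: [-5,0,0,0.002,-0.02,-0.039,-1,-5,0,0,0.002,-0.016,-0.04,-1,-5,0,0,0.002,-0.013,-0.041,-1,-5,0,0,0.002,-0.009,-0.042,-1,-5,0,0,0.002,-0.005,-0.043,-1,-5,0,0,0.002,-0.001,-0.043,-1,-5,0,0,0.002,0.002,-0.043,-1,-5,0,0,0.002,0.006,-0.043,-1,-5,0,0,0.002,0.01,-0.042,-1,-5,0,0,0,0.013,-0.041,-1]

```text
time_s: 1.5
eef_pos: [0.5119, -0.1694, 0.2134]
eef_rot: [-0.44, -0.555, -0.436, 0.556]
wrist_force: [1.0, -1.3, -0.2]
opening: 0.998
```

```bash
python3 - <<'E'
from h import *
np.set_printoptions(precision=4,suppress=True)
for i in range(2):
    T=campose('wrist'); im=ctrl.camera('wrist')
print(tcp())
for t in ['brass_mid','alu_mid','black_mid']:
    for d in ctrl.landmark_of('wrist',t)[:3]:
        P=w(T,np.array(d['point'])); print(t,round(d['conf'],2),P,proj('wrist',P,T).round())
        if t=='brass_mid': print('  top at', proj('wrist',[P[0],P[1],.121],T).round())
cv2.imwrite('pics/d.png',im); np.save('Td.npy',T)
E
```

```text
[[ 0.004   0.9734 -0.2289  0.5133]
 [-0.0044 -0.2289 -0.9734 -0.1667]
 [-1.      0.0049  0.0034  0.2135]
 [ 0.      0.      0.      1.    ]]
brass_mid 0.84 [ 0.5127 -0.1777  0.0643] [258. 186.]
  top at [258. 204.]
brass_mid 0.81 [ 0.3577 -0.1025  0.0609] [101. 151.]
  top at [ 66. 162.]
brass_mid 0.76 [ 0.3722 -0.2011  0.0549] [146. 228.]
  top at [121. 257.]
alu_mid 0.95 [ 0.5292 -0.1079  0.0653] [258. 118.]
black_mid 0.57 [ 0.4906 -0.2478  0.066 ] [253. 247.]
```

View pics/d.png

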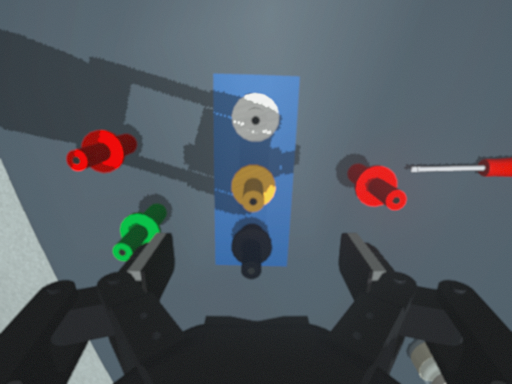

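The wrist view shows brass in the middle of the rack: stem top (253,202), collar (253,187). Silver is above it, black below, and the jaws straddle the row without obstruction.

```bash
python3 - <<'E'
from h import *
T=np.load('Td.npy')
im=cv2.imread('pics/d.png'); hsv=cv2.cvtColor(im,cv2.COLOR_BGR2HSV)
m=((hsv[...,0]>10)&(hsv[...,0]<28)&(hsv[...,1]>100)).astype(np.uint8); m[:150]=0;m[230:]=0;m[:,:215]=0;m[:,300:]=0
ys,xs=np.nonzero(m); print(xs.min(),xs.max(),ys.min(),ys.max())
l,r=xs.min(),xs.max(); rows=[ys[xs<l+2].mean(),ys[xs>r-2].mean()]; print(rows)
print('collar',at_z('wrist',[(l+r)/2,np.mean(rows)],.075,T)); print('stem',at_z('wrist',[253,202],.121,T))
M=down(-14.3); 
plan([.512,-.178,.15],M,3,-1)
E
```

```text
232 274 165 210
[np.float64(185.72), np.float64(187.3181818181818)]
collar [ 0.50833337 -0.17449623  0.075     ]
stem [ 0.50845333 -0.17518529  0.121     ]
[0.21, 0.1, -0.07] [0.0211, 0.0008, 0.002] -1
[0.21, 0.1, -0.07] [0.0211, 0.0008, 0.0021] -1
[0.21, 0.1, -0.07] [0.0211, 0.0009, 0.0021] -1
```

carry_out:
  motion: [0,0.3,-0.2,0.015,-0.001,0.005,-1,0,0,0,0.025,-0.001,0.005,-1,0,0,0,0.03,0,0,-1,0,0,0,0.03,0,0,-1,0,0,0,0.025,0,0,-1,0,0,0,0,0,0,-1]

```text
time_s: 2.35
eef_pos: [0.501, -0.1907, 0.0812]
eef_rot: [-0.432, -0.559, -0.432, 0.56]
wrist_force: [-0.6, 0.0, -0.7]
opening: 1.002
```

```bash
python3 -c "
from h import *
ctrl.camera('wrist')
plan([.509,-.176,.086],down(-13.5),1,-1)"
```

```text
[-1.14, 0.1, -0.12] [-0.0031, 0.0029, -0.0166] -1
```

carry_out:
  motion: [0,0,0,-0.003,0.003,-0.014,-1,0,0,0,0,0,0,-1]

```text
time_s: 2.6
eef_pos: [0.5092, -0.18, 0.0878]
eef_rot: [0.433, 0.561, 0.429, -0.56]
wrist_force: [0.2, 0.6, 0.9]
opening: 0.998
```

```bash
python3 -c "
from h import *
plan([.509,-.176,.086],down(-13.5),1,-1)
T=campose('wrist');im=ctrl.camera('wrist');cv2.imwrite('pics/e.png',im);print(tcp())"
```

```text
[-1.37, 0.13, -0.25] [0.0018, -0.0012, -0.0038] -1
[[ 0.00416123  0.9666499  -0.25606766  0.50930678]
 [-0.0042984  -0.25605022 -0.96665392 -0.18064732]
 [-0.9999821   0.00512315  0.00308957  0.08806686]
 [ 0.          0.          0.          1.        ]]
```

View pics/e.png

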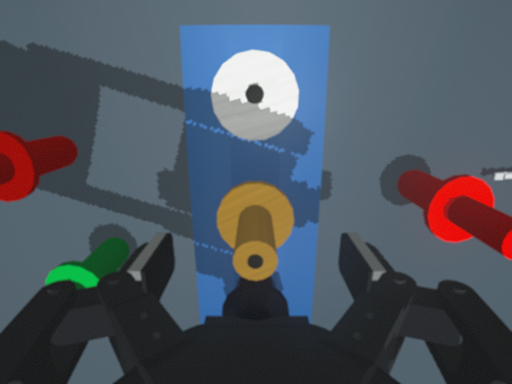

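The stem top (255,261) sits between the open pads (rows about 235–280) and is laterally centred. I'll nudge slightly, then close.

carry_out:
  motion: [0,0,0,0.001,0,-0.004,-1,0,0,0,0,0,0,1,0,0,0,0,0,0,1,0,0,0,0,0,0,1,0,0,0,0,0,0,1,0,0,0,0,0,0,1,0,0,0,0,0,0,1,0,0,0,0,0,0,1]

```text
time_s: 3.45
eef_pos: [0.512, -0.1769, 0.0906]
eef_rot: [0.436, 0.561, 0.428, -0.559]
wrist_force: [-0.4, 0.3, 1.2]
opening: 0.218
```

carry_out:
  motion: [0,0,0,-0.01,0,0,1,0,0,0,-0.02,0,0,1,0,0,0,-0.03,0,0,1,0,0,0,-0.03,0,0,1,0,0,0,-0.03,0,0,1,0,0,0,-0.03,0,0,1,0,0,0,-0.02,0,0,1,0,0,0,0,0,0,1]

```text
time_s: 4.25
eef_pos: [0.5088, -0.1745, 0.2664]
eef_rot: [0.434, 0.56, 0.43, -0.56]
wrist_force: [-0.1, -0.3, -2.0]
opening: 0.211
```

```bash
python3 - <<'E'
from h import *
T=campose('wrist');im=ctrl.camera('wrist');cv2.imwrite('pics/f.png',im);print(tcp(),ctrl.get_obs()['opening'])
for d in ctrl.landmark_of('wrist','brass_mid')[:2]: P=w(T,d['point']);print(d['conf'],P, proj('wrist',P,T), np.linalg.inv(tcp())@np.append(P,1))
print('well via top earlier .539 .259')
plan([.539,.18,.27],down(22),12,1)
E
```

```text
[[ 0.00190638  0.96696498 -0.25490214  0.50817841]
 [-0.00270983 -0.25489667 -0.9669645  -0.17413623]
 [-0.99999451  0.00253415  0.00213438  0.2646842 ]
 [ 0.          0.          0.          1.        ]] 0.215822375318537
0.98 [ 0.37134853 -0.19688621  0.05612792] [161.58540576 203.43339428] [ 0.20688072 -0.12551741  0.05685812  1.        ]
0.91 [ 0.5100078  -0.17520738  0.24150247] [260.28988953 219.83763074] [2.13764852e-02 2.94906477e-03 7.81099385e-04 1.00000000e+00]
well via top earlier .539 .259
[-3.06, 0.01, 0.0] [-0.0006, -0.005, -0.0292] 1
[-3.06, 0.01, 0.0] [-0.0006, -0.0034, -0.0294] 1
[-3.06, 0.01, 0.0] [-0.0006, -0.0018, -0.0295] 1
[-3.06, 0.01, 0.0] [-0.0006, -0.0002, -0.0296] 1
[-3.06, 0.01, 0.0] [-0.0006, 0.0013, -0.0296] 1
[-3.06, 0.01, 0.0] [-0.0006, 0.0029, -0.0294] 1
[-3.06, 0.01, 0.0] [-0.0006, 0.0045, -0.0292] 1
[-3.06, 0.01, 0.0] [-0.0006, 0.006, -0.029] 1
[-3.06, 0.01, 0.0] [-0.0006, 0.0076, -0.0286] 1
[-3.06, 0.01, 0.0] [-0.0006, 0.0091, -0.0282] 1
[-3.06, 0.01, 0.0] [-0.0006, 0.0106, -0.0276] 1
[-3.06, 0.01, 0.0] [-0.0006, 0.0121, -0.027] 1
```

View pics/f.png

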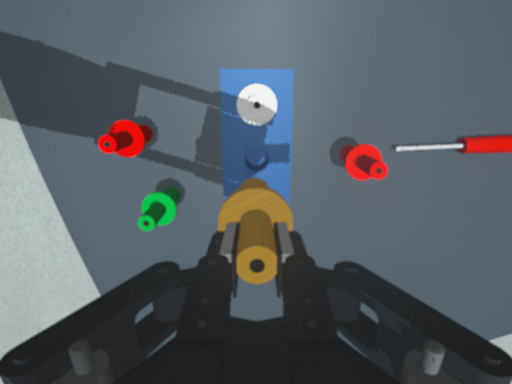

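Only the brass insert was lifted (collar 256,210; stem top 257,266). Its hole is empty and silver is still in place. Next I'll move short of the well.

carry_out:
  motion: [-3.5,0,0,-0.001,-0.006,-0.034,1,-3.5,0,0,-0.001,-0.004,-0.034,1,-3.5,0,0,-0.001,-0.002,-0.035,1,-3.5,0,0,-0.001,0,-0.035,1,-3.5,0,0,-0.001,0.002,-0.035,1,-3.5,0,0,-0.001,0.004,-0.035,1,-3.5,0,0,-0.001,0.006,-0.035,1,-3.5,0,0,0,0.008,-0.034,1,-3.5,0,0,0,0.01,-0.033,1,-3.5,0,0,0,0.01,-0.02,1]

```text
time_s: 5.35
eef_pos: [0.5206, 0.1724, 0.2469]
eef_rot: [0.572, 0.394, 0.594, -0.406]
wrist_force: [-0.2, -0.7, -1.6]
opening: 0.213
```

```bash
python3 - <<'E'
from h import *
np.set_printoptions(precision=4,suppress=True)
for i in range(3): 
    T=campose('wrist');im=ctrl.camera('wrist')
cv2.imwrite('pics/g.png',im);print(tcp()); np.save('Tg.npy',T); np.save('Tt.npy',tcp())
for t in ['brass_mid','well_mouth']:
  for d in ctrl.landmark_of('wrist',t)[:2]: P=w(T,d['point']);print(t,d['conf'],P, proj('wrist',P,T), np.linalg.inv(tcp())@np.append(P,1))
E
```

```text
[[-0.0359  0.9329  0.3584  0.5208]
 [ 0.0037  0.3588 -0.9334  0.1712]
 [-0.9993 -0.0322 -0.0164  0.2468]
 [ 0.      0.      0.      1.    ]]
brass_mid 0.81 [0.5173 0.1722 0.2217] [254.0684 220.3225] [ 0.0256 -0.002  -0.0028  1.    ]
brass_mid 0.68 [ 0.3565 -0.1052  0.059 ] [ 88.6109 302.2597] [ 0.193  -0.2461  0.2015  1.    ]
well_mouth 0.65 [0.5341 0.2527 0.122 ] [306.8184 109.3723] [ 0.1255  0.0453 -0.0712  1.    ]
```

View pics/g.png

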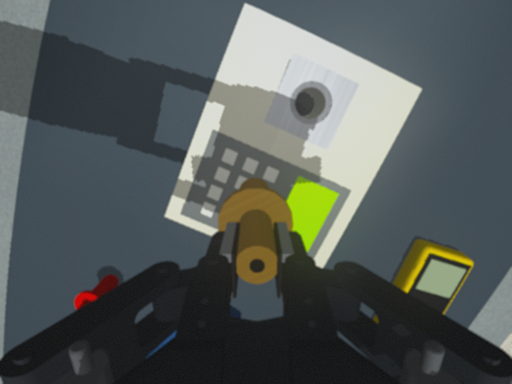

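The chamfer circle is at (312,101), and the rim plate's corners agree: (292,55), (357,84), (328,148), (267,118). The network's (307,109) is a few mm off.

```bash
python3 - <<'E'
from h import *
np.set_printoptions(precision=4,suppress=True)
T=np.load('Tg.npy'); Tt=np.load('Tt.npy')
im=cv2.imread('pics/g.png'); 
print('rim ',at_z('wrist',[312,101],.12,T), [at_z('wrist',c,.12,T)[:2] for c in [(292,55),(357,84),(328,148),(267,118)]])
top=cv2.imread('pics/b.png'); Tp=campose('top'); print('top cam', Tp[:3,3])
print('top pixel 131.5,166', at_z('top',[131.5,166],.12), 'plate from top corners', at_z('top',[131,166],.12))
g=cv2.resize(top[140:195,100:165],None,fx=8,fy=8,interpolation=cv2.INTER_CUBIC)
s=cv2.imread('pics/a.png')[205:260,355:425]; s=cv2.resize(s,None,fx=8,fy=8,interpolation=cv2.INTER_CUBIC)[:440,:520]
w_=cv2.resize(im[40:160,255:370],None,fx=3.667,fy=3.667,interpolation=cv2.INTER_CUBIC)[:440]
wz=cv2.resize(g,(376,318)); sz=cv2.resize(s,(376,318)); ww=cv2.resize(im[70:135,270:347],(376,318))
cv2.imwrite('pics/h.png',np.hstack([wz,ww]))
# insert in tool frame: stem top pixel
o,d=ray('wrist',[257,267],T); Ti=np.linalg.inv(Tt); o=Ti[:3,:3]@o+Ti[:3,3]; d=Ti[:3,:3]@d
print('stem top tool',o+d*(-.030-o[0])/d[0]); 
o,d=ray('wrist',[255,211],T); o=Ti[:3,:3]@o+Ti[:3,3]; d=Ti[:3,:3]@d; print('collar',o+d*(.0155-o[0])/d[0])
E
```

```text
rim  [0.5358 0.2615 0.12  ] [array([0.5033, 0.2916]), array([0.5679, 0.2904]), array([0.5676, 0.2274]), array([0.5029, 0.2321])]
top cam [0.4237 0.0193 0.7767]
top pixel 131.5,166 [0.5377 0.2563 0.12  ] plate from top corners [0.5377 0.2573 0.12  ]
stem top tool [-0.03   -0.0003 -0.0023]
collar [ 0.0155 -0.0014 -0.012 ]
```

View pics/h.png

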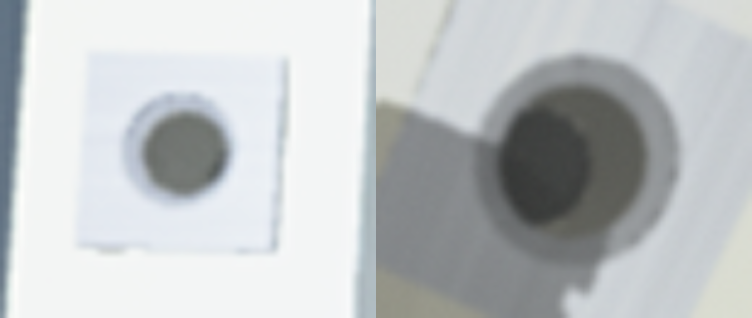

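```bash
cat >> h.py <<'E'
F=np.array([.081,-.0005,-.003]); W=np.array([.5365,.259,.12])
def tilt(yaw,deg): return down(yaw)@R.from_rotvec([0,0,np.radians(deg)]).as_matrix()
def foot(): T=tcp(); return w(T,F)-W, np.degrees(np.arccos(-T[2,0]))
def pf(df,M,n,g=1): plan(W+df-M@F,M,n,g)
E
python3 - <<'E'
from h import *
print(foot(), tilt(21.5,15)[:,0])
pf([0,0,.02],tilt(21.5,15),6)
E
```

```text
(array([-0.01935338, -0.0864814 ,  0.04686975]), np.float64(1.9815203466618423)) [ 0.24080979  0.0948575  -0.96592583]
[-0.13, -0.14, 2.79] [0.005, 0.0044, -0.0124] 1
[-0.13, -0.14, 2.79] [0.0051, 0.0042, -0.0124] 1
[-0.13, -0.14, 2.79] [0.0053, 0.0039, -0.0124] 1
[-0.13, -0.14, 2.79] [0.0055, 0.0037, -0.0124] 1
[-0.13, -0.14, 2.79] [0.0056, 0.0035, -0.0124] 1
[-0.13, -0.14, 2.79] [0.0057, 0.0032, -0.0124] 1
```

carry_out:
  motion: [0,0,2.8,0.004,0.004,-0.012,1,0,0,2.8,0.004,0.004,-0.012,1,0,0,2.8,0.005,0.004,-0.012,1,0,0,2.8,0.005,0.004,-0.012,1,0,0,2.8,0.005,0.003,-0.012,1,0,0,2.8,0.005,0.003,-0.012,1,0,0,0,0,0,0,1]

```text
time_s: 6.3
eef_pos: [0.5186, 0.238, 0.2174]
eef_rot: [0.622, 0.483, 0.523, -0.324]
wrist_force: [-0.6, -1.0, -2.5]
opening: 0.214
```

```bash
python3 - <<'E'
from h import *
np.set_printoptions(precision=4,suppress=True)
T=campose('wrist');im=ctrl.camera('wrist'); ctrl.camera('scene'); s=ctrl.camera('scene')
print(foot()); T=tcp()
for n,I in (('scene',s),):
    for q in (F,F-[.0555,0,0],F-[.111,0,0]): print(proj(n,w(T,q)))
    print('well',proj(n,W))
cv2.imwrite('pics/i.png',np.hstack([cv2.resize(im,(400,300)),cv2.resize(s[120:270,290:490],(400,300),interpolation=cv2.INTER_CUBIC)]))
pf([0,0,.008],tilt(21.5,15),2)
E
```

```text
(array([ 0.0026, -0.0107,  0.0211]), np.float64(15.291833550471491))
[384.6978 220.3475]
[389.9913 187.6999]
[395.6434 152.4302]
well [389.0426 230.8891]
[-0.95, -0.15, -0.14] [0.0065, -0.0009, -0.0056] 1
[-0.95, -0.15, -0.14] [0.0065, -0.0008, -0.0056] 1
```

View pics/i.png

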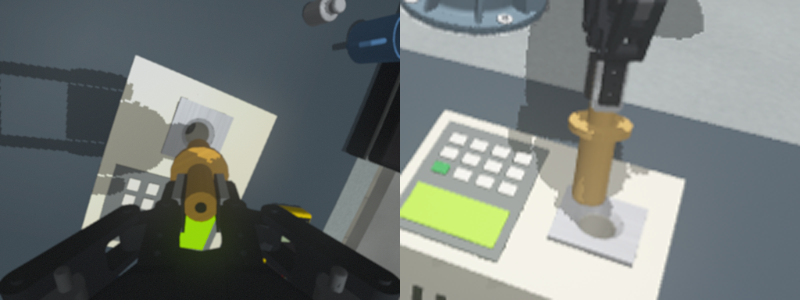

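The scene half shows the foot (px ~384,220), matching the prediction (384.7,220.3), and the well mouth at about (391,233). I predicted (389,231), so I'll check that difference.

```bash
python3 - <<'E'
from h import *
np.set_printoptions(precision=4,suppress=True)
a=cv2.imread('pics/a.png')[205:262,350:430]
for c in [(391,233),(391,232),(390,232)]: print(c,at_z('scene',c,.12))
cv2.imwrite('pics/j.png',cv2.resize(a,None,fx=8,fy=8,interpolation=cv2.INTER_CUBIC))
q=[W+[dx*.033,dy*.033,0] for dx,dy in((-1,-1),(-1,1),(1,1),(1,-1))]
print([(proj('scene',p)-[350,205])*8 for p in q],(proj('scene',W)-[350,205])*8)
E
```

```text
(391, 233) [0.54   0.2627 0.12  ]
(391, 232) [0.5377 0.2623 0.12  ]
(390, 232) [0.5384 0.2608 0.12  ]
[array([181.2368,  58.3722]), array([506.2942, 150.5948]), array([458.4839, 373.178 ]), array([109.6597, 265.9936])] [312.341 207.113]
```

View pics/j.png

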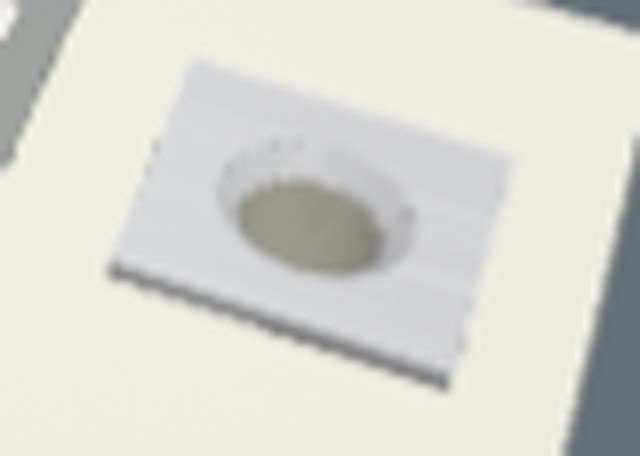

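The plate corners agree with the prediction to under 1 px, so the well estimate holds (~1 mm). Next I'll centre the insert and then dip.

carry_out:
  motion: [-1,0,0,0.004,-0.001,-0.005,1,-0.5,0,0,0.004,-0.001,-0.005,1,0,0,0,0.004,0,0,1,0,0,0,0,0,0,1]

```text
time_s: 6.85
eef_pos: [0.5202, 0.2464, 0.2071]
eef_rot: [0.629, 0.475, 0.526, -0.318]
wrist_force: [-0.2, 0.9, -2.4]
opening: 0.215
```

```bash
sed -i 's/W=np.array(\[.5365,.259,.12\])/W=np.array([.537,.2593,.12])/' h.py; python3 - <<'E'
from h import *
print(foot(),ctrl.get_obs()['wrist_force'])
pf([0,0,-.003],tilt(21.5,15),2)
E
```

```text
(array([ 0.00139177, -0.00221394,  0.00883015]), np.float64(15.262006129910947)) [-0.17028499  0.85458955 -2.39215137]
[-0.21, -0.11, -0.13] [0.0056, -0.0016, -0.0014] 1
[-0.21, -0.11, -0.13] [0.0056, -0.0016, -0.0014] 1
```

carry_out:
  motion: [0,0,0,0.006,-0.002,-0.0015,1,0,0,0,0.006,-0.002,-0.0015,1,0,0,0,0,0,0,1]

```text
time_s: 7.15
eef_pos: [0.5183, 0.2492, 0.1931]
eef_rot: [0.629, 0.475, 0.527, -0.318]
wrist_force: [-0.8, 0.5, -2.7]
opening: 0.215
```

```bash
python3 - <<'E'
from h import *
np.set_printoptions(precision=4,suppress=True)
s=ctrl.camera('scene'); T=tcp()
print(foot(),ctrl.get_obs()['wrist_force'])
for q in (F,F-[.0555,0,0],F-[.111,0,0]): print((proj('scene',w(T,q))-[340,150])*6)
cv2.imwrite('pics/k.png',cv2.resize(s[150:250,340:440],None,fx=6,fy=6,interpolation=cv2.INTER_CUBIC))
pf([0,0,-.004],tilt(21.5,15),1)
E
```

```text
(array([-0.0003,  0.0006, -0.0048]), np.float64(15.25055420571699)) [-0.3538 -0.0024 -3.062 ]
[293.6537 499.6582]
[326.101  311.5802]
[360.7259 108.6378]
[-0.41, -0.21, -0.25] [-0.0008, 0.0006, 0.0004] 1
```

View pics/k.png

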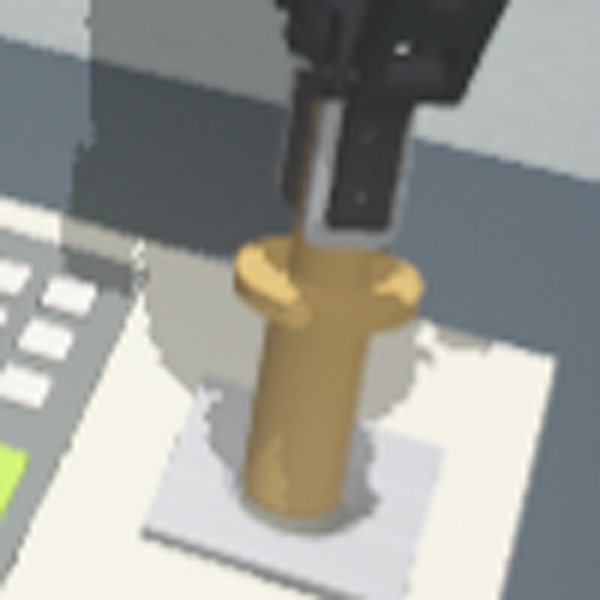

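The picture shows the tipped insert with its foot edge inside the mouth (~294,515), and the collar where predicted (332,278). I'll hold briefly, then straighten about the foot.

```bash
python3 - <<'E'
from h import *
pf([0,0,-.004],tilt(21.5,0),6)
E
```

```text
[-0.06, -0.04, -2.54] [0.0004, 0.0036, 0.0] 1
[-0.06, -0.04, -2.54] [0.0002, 0.0036, 0.0] 1
[-0.06, -0.04, -2.54] [0.0, 0.0036, 0.0] 1
[-0.06, -0.04, -2.54] [-0.0001, 0.0036, 0.0] 1
[-0.06, -0.04, -2.54] [-0.0003, 0.0036, 0.0001] 1
[-0.06, -0.04, -2.54] [-0.0004, 0.0036, 0.0001] 1
```

carry_out:
  motion: [0,0,0,0,0,0,1,0,0,0,0,0,0,1,0,0,-2.5,0,0.0036,0,1,0,0,-2.5,0,0.0036,0,1,0,0,-2.5,0,0.0036,0,1,0,0,-2.5,0,0.0036,0,1,0,0,-2.5,0,0.0036,0,1,0,0,-2,0,0.003,0,1,0,0,0,0,0,0,1]

```text
time_s: 8.1
eef_pos: [0.5405, 0.2571, 0.1996]
eef_rot: [0.584, 0.404, 0.582, -0.396]
wrist_force: [-0.6, 0.5, -2.5]
opening: 0.215
```

```bash
python3 - <<'E'
from h import *
print(foot(),ctrl.get_obs()['wrist_force'],tcp())
pf([0,0,-.012],tilt(21.5,0),1)
E
```

```text
(array([ 0.00253142,  0.00106793, -0.00135923]), np.float64(0.6266683112380717)) [-0.60811765  0.54730557 -2.50299876] [[ 0.00771437  0.93278066  0.36036194  0.54045403]
 [ 0.00775313  0.36030604 -0.93280193  0.25712167]
 [-0.99994019  0.00998991 -0.00445243  0.19962756]
 [ 0.          0.          0.          1.        ]]
[-0.38, -0.25, -0.57] [0.0106, -0.002, -0.0002] 1
```

carry_out:
  motion: [0,-0.2,-0.6,0.001,-0.002,0,1,0,0,0,0,0,0,1,0,0,0,0.005,0,0,1,0,0,0,0.005,0,0,1,0,0,0,0,0,0,1]

```text
time_s: 8.6
eef_pos: [0.5379, 0.2565, 0.188]
eef_rot: [0.583, 0.401, 0.583, -0.399]
wrist_force: [1.6, 1.3, -3.2]
opening: 0.212
```

```bash
python3 - <<'E'
from h import *
print(foot(),ctrl.get_obs()['wrist_force'],ctrl.get_obs()['torque'])
pf([0,0,-.03],tilt(21.5,0),3)
E
```

```text
(array([-4.47967214e-04, -9.23831348e-06, -1.30400025e-02]), np.float64(0.15507427227446774)) [ 1.58413838  1.32260889 -3.21239324] [ 0.16348848 -0.24379834 -0.03243784]
[-0.12, -0.02, -0.05] [0.0057, 0.0002, 0.0] 1
[-0.12, -0.02, -0.05] [0.0057, 0.0002, 0.0] 1
[-0.12, -0.02, -0.05] [0.0057, 0.0002, 0.0] 1
```

carry_out:
  motion: [0,0,0,0.005,0,0,1,0,0,0,0.005,0,0,1,0,0,0,0.005,0,0,1,0,0,0,0,0,0,1]

```text
time_s: 9.0
eef_pos: [0.5378, 0.2566, 0.1715]
eef_rot: [0.583, 0.401, 0.583, -0.399]
wrist_force: [0.1, 0.7, -3.4]
opening: 0.216
```

```bash
python3 - <<'E'
from h import *
print(foot(),ctrl.get_obs()['wrist_force'],ctrl.get_obs()['torque'])
E
```

```text
(array([-0.00059261,  0.00013914, -0.02945446]), np.float64(0.18609261625595094)) [ 0.1120201   0.69082555 -3.37431791] [ 0.27388998 -0.13687492 -0.01529449]
```

Sliding freely. I'll continue down to about −52.

carry_out:
  motion: [0,0,0,0.005,0,0,1,0,0,0,0.005,0,0,1,0,0,0,0.005,0,0,1,0,0,0,0.005,0,0,1,0,0,0,0,0,0,1]

```text
time_s: 9.5
eef_pos: [0.5378, 0.2566, 0.1495]
eef_rot: [0.583, 0.401, 0.583, -0.399]
wrist_force: [0.7, 0.7, -2.7]
opening: 0.213
```

```bash
python3 - <<'E'
from h import *
print(foot(),ctrl.get_obs()['wrist_force'],ctrl.get_obs()['torque'])
E
```

```text
(array([-0.00056298,  0.00013511, -0.05149205]), np.float64(0.17061671511396137)) [ 0.67137019  0.69059669 -2.70665406] [ 0.24817116 -0.12133273 -0.02399045]
```

carry_out:
  motion: [0,0,0,0.003,0,0,1,0,0,0,0.002,0,0,1,0,0,0,0.002,0,0,1,0,0,0,0,0,0,1]

```text
time_s: 9.9
eef_pos: [0.5379, 0.2567, 0.142]
eef_rot: [0.583, 0.401, 0.583, -0.399]
wrist_force: [0.3, 1.4, -2.6]
opening: 0.213
```

carry_out:
  motion: [0,0,0,0.001,0,0,1,0,0,0,0.001,0,0,1,0,0,0,0,0,0,1]

```text
time_s: 10.2
eef_pos: [0.5381, 0.2567, 0.1409]
eef_rot: [0.584, 0.401, 0.583, -0.399]
wrist_force: [0.3, 0.3, -2.4]
opening: 0.213
```

carry_out:
  motion: [0,0,0,0.0015,0,0,1,0,0,0,0.0015,0,0,1,0,0,0,0,0,0,1]

```text
time_s: 10.5
eef_pos: [0.5383, 0.2568, 0.1411]
eef_rot: [0.584, 0.401, 0.583, -0.398]
wrist_force: [0.1, 0.1, -2.5]
opening: 0.217
```

carry_out:
  motion: [0,0,0,0.003,0,0,1,0,0,0,0.003,0,0,1]

```text
time_s: 10.7
eef_pos: [0.5386, 0.2572, 0.1405]
eef_rot: [0.584, 0.401, 0.582, -0.398]
wrist_force: [-14.2, -4.5, 26.1]
opening: 0.218
```

```bash
python3 - <<'E'
from h import *
o=ctrl.get_obs();print(foot(),o['wrist_force'],o['torque'])
s=ctrl.camera('scene');T=tcp()
cv2.imwrite('pics/l.png',cv2.resize(s[150:250,340:440],None,fx=6,fy=6,interpolation=cv2.INTER_CUBIC))
o=ctrl.get_obs();print(foot(),o['wrist_force'],o['torque'])
E
```

```text
(array([ 0.00047851,  0.00061614, -0.06051349]), np.float64(0.2892679153902469)) [-14.20351896  -4.52425173  26.07706581] [-0.83371318  2.24154386  0.0052531 ]
(array([ 0.00046753,  0.00057078, -0.06047625]), np.float64(0.2906442717404238)) [-11.95389186  -4.13576602  21.45026867] [-0.61548763  1.85219157 -0.00742369]
```

View pics/l.png

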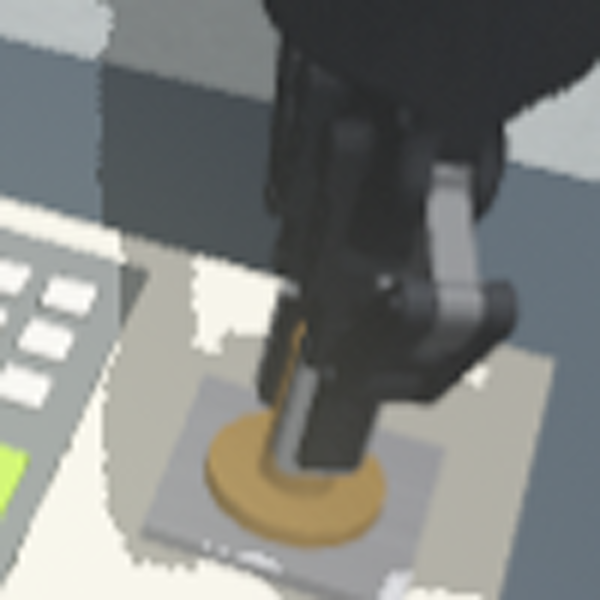

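The collar is flat on the rim plate (centre ~295,480) with a 26 N contact force, so the insert is home. I'll ease off, open and retreat.

carry_out:
  motion: [0,0,0,-0.001,0,0,1,0,0,0,0,0,0,0.3,0,0,0,0,0,0,-0.2,0,0,0,0,0,0,-0.6,0,0,0,0,0,0,-1,0,0,0,0,0,0,-1,0,0,0,0,0,0,-1]

```text
time_s: 11.45
eef_pos: [0.5394, 0.257, 0.1413]
eef_rot: [0.585, 0.401, 0.582, -0.398]
wrist_force: [-0.4, 0.1, -0.7]
opening: 1.001
```

carry_out:
  motion: [0,0,0,-0.01,0,0,-1,0,0,0,-0.02,0,0,-1,0,0,0,-0.03,0,0,-1,0,0,0,-0.03,0,0,-1,0,0,0,-0.03,0,0,-1,0,0,0,-0.01,0,0.02,-1,0,0,0,0,0,0,-1,0,0,0,0,0,0,-1]

```text
time_s: 12.25
eef_pos: [0.5456, 0.2381, 0.2806]
eef_rot: [0.585, 0.402, 0.582, -0.397]
wrist_force: [-0.4, -1.0, 0.2]
opening: 0.996
```

```bash
python3 - <<'E'
from h import *
np.set_printoptions(precision=4,suppress=True)
T=campose('wrist');im=ctrl.camera('wrist');Ts=campose('scene');s=ctrl.camera('scene')
for n,X in (('wrist',T),('scene',Ts)):
  for t in ['brass_mid','alu_mid','black_mid']:
    for d in ctrl.landmark_of(n,t)[:4]: print(n,t,d['conf'],w(X,d['point']))
print('W',W,ctrl.get_obs()['wrist_force'])
cv2.imwrite('pics/m.png',np.hstack([cv2.resize(im,(400,300)),cv2.resize(s[90:270,220:460],(400,300),interpolation=cv2.INTER_CUBIC)]))
E
```

```text
wrist brass_mid 0.67 [0.5408 0.2595 0.1156]
wrist brass_mid 0.49 [ 0.3729 -0.1994  0.0533]
scene brass_mid 0.97 [ 0.3647 -0.0991  0.0541]
scene brass_mid 0.95 [0.5364 0.2555 0.114 ]
scene brass_mid 0.85 [ 0.3683 -0.2005  0.0557]
scene brass_mid 0.84 [ 0.6339 -0.2071  0.0521]
scene alu_mid 0.7 [ 0.5259 -0.1058  0.0624]
scene black_mid 0.6 [ 0.4938 -0.2426  0.0659]
W [0.537  0.2593 0.12  ] [0.8774 0.246  0.3207]
```

```bash
python3 -c "
from bench import ctrl
print(ctrl.hand_in())"
```

```text
the job is handed in; nothing more can be done
None
```

The brass insert is seated in the calibrator's well and released, and the job was handed in at about 12.4 s of the 48 s allowed. `hand_in` gives no verdict.

- **Pick:** I took the brass insert from the middle hole of the rack by its stem.
- **Dip:** It was tipped about 15° with its foot's centre about 5 mm below the rim. By the arm's pose the foot was within 1 mm of the well's axis. I held it there for about 0.3 s.
- **Seating:** I straightened it about its foot and slid it down. A 26 N contact force and the picture showed the collar flat on the rim. Then I opened the gripper and backed off.

**Last checks:**
- The networks put the insert's centre at z 0.114–0.116 m, against 0.1155 expected when fully home. It was within about 4 mm of the well's axis in both views.
- The aluminium and black inserts were found within about 4 mm of where they started.
- The wrist force was about 1 N or less, and the gripper stood well clear.

**Not confirmed or disagreeing:**
- The last picture could not be viewed because the limit of 12 was reached, so the end state rests on the networks and the arm's readings.
- The wrist camera missed the aluminium and black inserts at the end, so their positions come from the scene camera alone.
- The cameras differed by up to about 4 mm on where the well was, and I used a position in between.

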